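# Put the spice jar away lying in the spice drawer

## Task

Put away the spice jar that was left standing by itself near the front edge of the worktop: pull the drawer of the little wooden spice box well out by its knob, lay the jar on its side in the one empty wire cradle with its lid towards the drawer front, as the two jars in it already lie, and let go of it there without dropping it. Then push the drawer fully shut without slamming it. Leave the two stored jars in their cradles, and the oil bottle, the mug and the red timer where they stand.

Things in the scene. Friction and masses are not known exactly. Their poses are not given: they have to be found in the camera images.
- spice_box: Wooden spice box fixed on the worktop, 240 deep (x) x 260 wide (y) x 102 mm high; mills and a tin stand fixed on its rear half. Origin: centre of its underside; its x axis points away from the robot into the box, so the open front is at x = -120 mm; z up. Seen turned up to 6 degrees.
- drawer (a joint): The spice box's one drawer: 0 shut, grows in m as it slides out along the box's -x, stop at 0.165. Slides with about 1.5 N of friction, stays where left. Out by 0.15 or more, all the cradles lie clear of the box. Front panel 258 wide, outer face 132 mm in front of the box's origin when shut, upper edge 75 mm above the worktop; drawer sides 34 mm.
- drawer_knob (a point): Centre of the steel knob's round head, on the middle of the drawer front: head 26 mm across, 18 mm long along x (10 mm from this point to its front end), 22 mm off the panel's outer face, 56 mm above the worktop. Moves with the drawer, axes as the box's.
- cradles (a point): Where the centre of a jar lies in the MIDDLE of the drawer's three cradles (54 mm above the worktop); moves with the drawer, axes as the box's. The other two are at y = +68 and -68 mm. Cradle: two wave-bent steel wires across the drawer, dips 57 mm apart, 12 mm deep, 24 mm radius (wire 5 mm thick); the front wire is higher, so a jar lies along x, lid to the front (-x) and 10 degrees up, foot 4 mm before a foot board.
- jar_mid (a point): The jar to put away, standing upright on the worktop: glass with a yellow-brown label, 41 mm thick (radius 20.4), 105 mm tall, 0.11 kg, closed by a dark brown lid 20 mm high that is as wide as the jar. Point: its centre, 52.5 mm from foot and top; z axis: from foot to lid.
- jar_lid (a point): Centre of the top of that jar's lid; moves with the jar.
- stored_a_mid (a point): First jar already lying in a cradle of the drawer (blue label): 41 mm thick (radius 20.4), 105 mm tall, 0.11 kg, closed by a dark brown lid 20 mm high that is as wide as the jar. Point: its centre, 52.5 mm from foot and top; z axis: from foot to lid.
- stored_a_lid (a point): Centre of the top of the first stored jar's lid.
- stored_b_mid (a point): Second jar already lying in a cradle of the drawer (blue label): 41 mm thick (radius 20.4), 105 mm tall, 0.11 kg, closed by a dark brown lid 20 mm high that is as wide as the jar. Point: its centre, 52.5 mm from foot and top; z axis: from foot to lid.
- stored_b_lid (a point): Centre of the top of the second stored jar's lid.
- oil: Oil bottle, glass with a black cap, 70 mm thick, 185 mm tall, upright. Origin: centre of its underside. A bystander.
- mug: Violet mug, 86 mm across, 125 mm over its handle, 96 mm tall, upright. Origin: at its underside. A bystander.
- timer: Red round kitchen timer, 62 mm across, 57 mm tall, upright. Origin: centre of its underside. A bystander.

How it is judged:
By the outcome, as a careful person would: the job done as asked, in the order asked, and still so for the second after the job is handed in, with the robot touching nothing.
It also fails if it takes over 72 s, if anything falls off the work surface, if the arm or the gripper's body presses on something with over 40 N, if the wrist force passes 120 N, or if a joint passes its speed limit or range.

## Robot

A 6-joint arm with a two-finger parallel gripper is mounted at the origin on a cart in front of the work surface, level with it; the furniture and walls round the work are solid. World frame = base frame: x ahead of the robot, y to its left, z up, the work surface at z = 0. Lengths are in m, angles in rad, forces in N, time in s.
With the tool pointing down it reaches from about 0.425 to 0.95 m from the base axis. Payload 3.5 kg.
Tool frame: the origin (TCP) lies on the centre line of the jaws, within the pads' length; the fingertips stand 17 mm ahead of it and the grasp point (between the pads) lies 2 mm behind it; z points along the fingers, y is the line along which they close (so a half turn about z gives the same grasp; the last joint's range is limited). The gripper opens to 85 mm and grips with 20 to 120 N. Pads are 22 mm wide; open, the fingers measure 114 mm over their backs; the gripper's body (76 mm by 85 mm) begins 54 mm behind the grasp point. The pads swing forward as they close: fully open they stand 13 mm farther back than shut.
Start: joints at [-1.477, 0.286, 1.577, -0, 1.279, -0.15], TCP at [0.163, -0.655, 0.248] pointing down, gripper open.
Joint ranges: [-2.77, 2.77], [-0.9, 2.22], [0.21, 2.48], [-1.53, 4.67], [0.24, 2.81], [-2.84, 2.84]. Speed limits (rad/s): [2.79, 2.79, 3.14, 3.14, 3.14, 3.14].

## Interface

Orientations are given as a unit quaternion [x, y, z, w].
In Python, from plant import ctrl gives the robot as it stands. The module is installed in compiled form; this text tells all that it offers.
- The arm moves only by the tool drive_tool, never from a script. Its argument "moves" is a list of rows, each a list of 3 entries, a list of its own where there are three numbers: the turn, a rotation vector about the tool's x, y, z in rad, then the shift along the tool's x, y, z in m, then the finger opening in m, from 0 to 0.0854. A call has 1 to 5 rows; each row shifts and turns the commanded pose from where the row before left it, along the tool's axes as they then stand; what a row does not reach is not made up. A row lasts 1/8 s, in which the tool goes at most 62.5 mm and 10.7 degrees, less where a joint would pass 70% of its speed; a pose out of reach is approached as far as the arm can. A call with a gripper value outside its range is refused whole. The fingers move at their own pace and stop on an object; "grip_force" is the grip in N (left out, the last holds). Time passes only in rows, so rows that do not move let the fingers close. It gives the time, the measured TCP pose, the force, the opening and the grip force at its end, in the units of the state.
- ctrl.get_state(): the state, without advancing time (a new reading comes with each control period).
- ctrl.read_camera(name): name is "scene" or "top" or "wrist"; returns a dict with "image" (420x560x3 uint8, red, green, blue), "fx", "fy", "cx", "cy" (pixels), "R" (3x3) and "t" (3): a world point X has camera coordinates R X + t. Camera axes: x right, y down, z forward; pixel columns grow to the right and rows downward; lengths in m; the calibration is good to about 2 mm. A picture is of the moment at which its call begins. There is no depth.
- ctrl.sign_off(): hands the job in; it is judged then, once.
The state is a dict: "time": time; "qpos": joint angles; "dq": joint speeds; "joint_efforts": joint torques, N m; "eef_pos": TCP position; "tcp_rot": TCP orientation; "contact_force": force on the tool from outside, world axes, zero at the start; "wrist_torque": the same for the moment, N m; "opening": opening from 0.0 (shut) to 1.0 (fully open); "finger_force": force on a finger pad.
Only numpy, scipy, OpenCV 4.12 (cv2) and the standard library are available. Lean on these libraries where they do the work, as an engineer would, in place of code of your own. Each camera call takes 0.05 s, during which the arm holds its last target. There are 200 camera calls.

## Working session

There is one attempt and no reset: what is moved stays moved. The work goes in short steps, Python scripts to look and compute and a tool call to move; the robot and the scene stay as the last step left them, time stands still between calls to the robot, and variables do not carry over. Pictures are saved under pics/ and viewed, at most 10 in all, crops included, and the job is handed in when it is done.

Besides the shell and the picture viewer there is one more tool, called after "Request:" in YAML: its name, and indented under it one key for each argument. drive_tool: Moves the arm, as the interface text tells. Its arguments: {"type":"object","properties":{"moves":{"type":"array","items":{"type":"array"}},"grip_force":{"type":"number"}},"required":["moves"]}

```bash
mkdir -p pics; cat > h.py <<'E'
import numpy as np, cv2, json
from scipy.spatial.transform import Rotation as Ro
from plant import ctrl
def cam(n,save=None):
    c=ctrl.read_camera(n)
    if save: cv2.imwrite('pics/'+save,c['image'][:,:,::-1])
    return c
def ray(c,u,v):
    R=np.array(c['R']);t=np.array(c['t'])
    o=-R.T@t; d=R.T@np.array([(u-c['cx'])/c['fx'],(v-c['cy'])/c['fy'],1]); return o,d
def plane(c,u,v,z):
    o,d=ray(c,u,v); return o+d*(z-o[2])/d[2]
def proj(c,X):
    p=np.array(c['R'])@np.array(X)+np.array(c['t']); return [round(c['fx']*p[0]/p[2]+c['cx'],1),round(c['fy']*p[1]/p[2]+c['cy'],1)]
E
python3 - <<'E'
from h import *
import pickle
d={}
for n in ['scene','top']:
    d[n]=cam(n,n+'0.png'); c=d[n]; print(n,-np.array(c['R']).T@c['t'],np.round(c['R'],3).tolist())
pickle.dump(d,open('c0.pkl','wb'))
s=ctrl.get_state(); print(s['eef_pos'],s['tcp_rot'],Ro.from_quat(s['tcp_rot']).as_matrix().round(3),s['time'])
E
```

```text
scene [-0.18610352  0.72994015  0.54084278] [[-0.585, -0.811, -0.024], [-0.339, 0.271, -0.901], [0.737, -0.519, -0.433]]
top [0.46924092 0.22107302 1.0671272 ] [[-0.026, -0.999, 0.026], [-0.99, 0.022, -0.139], [0.138, -0.029, -0.99]]
[ 0.16293328 -0.65445891  0.24706085] [ 9.92576437e-01  1.21617677e-01  3.15820186e-05 -1.07575815e-03] [[ 0.97   0.241 -0.   ]
 [ 0.241 -0.97   0.002]
 [ 0.    -0.002 -1.   ]] 0.1
```

View pics/scene0.png

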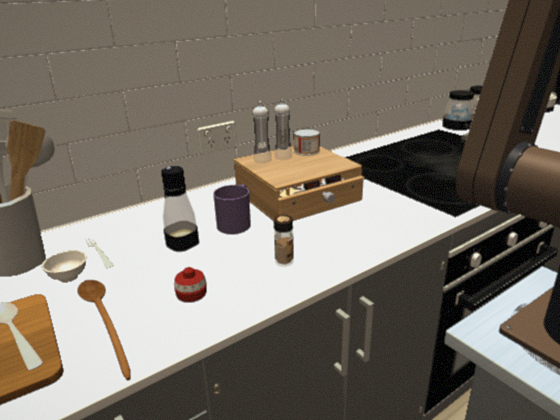

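View pics/top0.png

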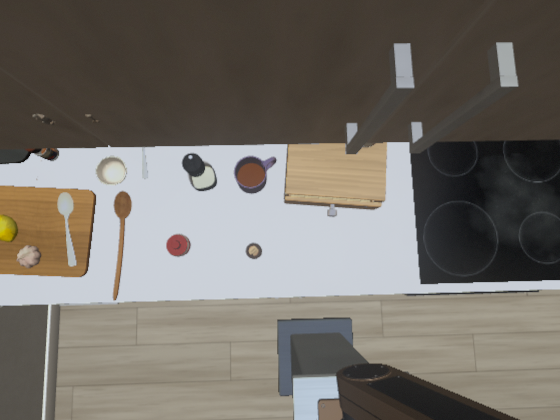

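The scene view shows the jar at about (284,240), the box with its knob at (327,196), the mug at (232,208), the oil bottle at (180,215) and the timer at (190,285). The top view shows the jar lid at (254,251), the knob at (332,211) and the box roof spanning x 286–387.

```bash
python3 - <<'E'
from h import *
import pickle
d=pickle.load(open('c0.pkl','rb'))
t=cv2.resize(d['top']['image'][130:280,230:400],None,fx=4.7,fy=4,interpolation=cv2.INTER_CUBIC)
s=d['scene']['image'][150:270,225:385]
cv2.imwrite('pics/t1.png',cv2.resize(d['top']['image'][130:280,230:400],None,fx=4,fy=4,interpolation=cv2.INTER_CUBIC)[:,:,::-1])
cv2.imwrite('pics/s1.png',cv2.resize(s,None,fx=5,fy=5,interpolation=cv2.INTER_CUBIC)[:,:,::-1])
T=d['top'];S=d['scene']
print('jar top',plane(T,253.5,251,.105), 'from scene lid', plane(S,284,219,.105))
print('knob',plane(T,332,211,.056),plane(S,327,196,.056))
print('roof corners FL,FR',plane(T,285,195,.102),plane(T,382,201,.102))
E
```

```text
jar top [0.4830705  0.25435234 0.105     ] from scene lid [0.48462202 0.2532277  0.105     ]
knob [0.58489098 0.04387032 0.056     ] [0.59233189 0.0431548  0.056     ]
roof corners FL,FR [0.62373562 0.17119516 0.102     ] [ 0.60261995 -0.07873496  0.102     ]
```

View pics/t1.png

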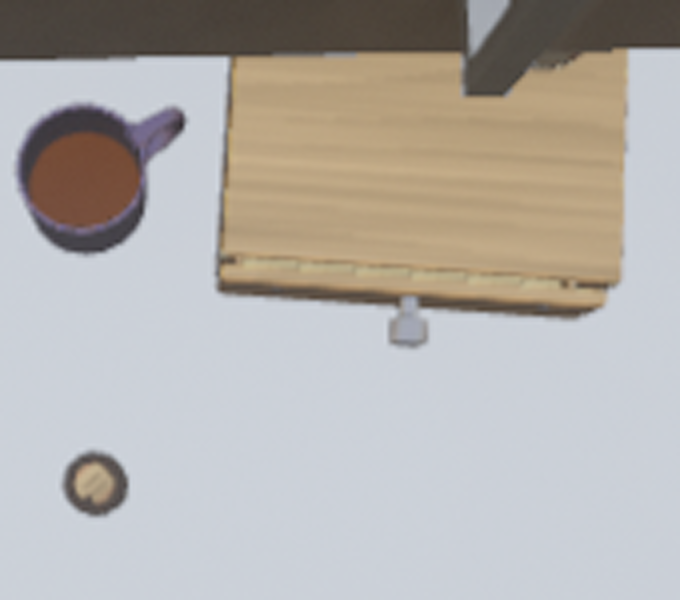

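View pics/s1.png

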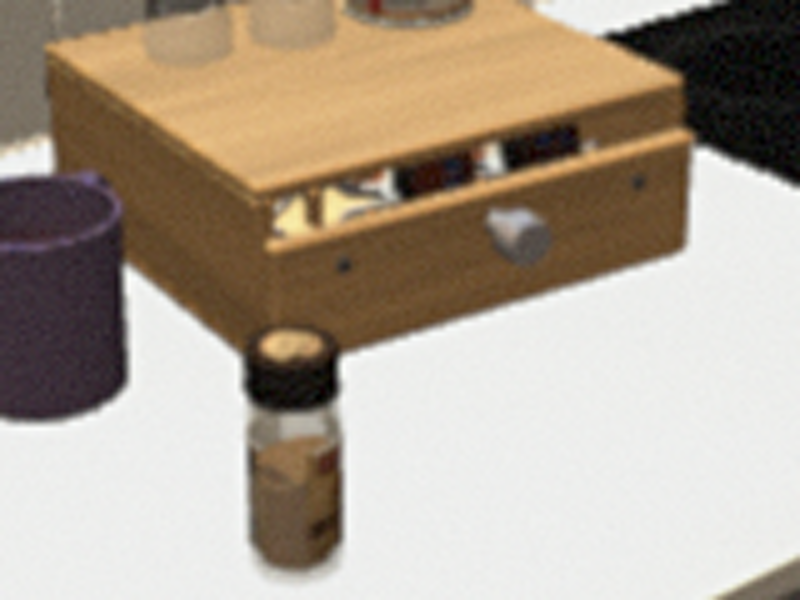

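```bash
cat >> h.py <<'E'
def tri(a,b):
    A=np.zeros((3,3));y=np.zeros(3)
    for c,u,v in (a,b):
        o,d=ray(c,u,v); d/=np.linalg.norm(d); P=np.eye(3)-np.outer(d,d); A+=P; y+=P@o
    return np.linalg.solve(A,y)
def u4(x,y): return (x+.5)/4-.5+230,(y+.5)/4-.5+130
def u5(x,y): return (x+.5)/5-.5+225,(y+.5)/5-.5+150
E
python3 - <<'E'
from h import *
import pickle
d=pickle.load(open('c0.pkl','rb'));T=d['top'];S=d['scene']
k=lambda a,b:tri((T,*u4(*a)),(S,*u5(*b)))
print('knob',k((408,328),(517,235)))
print('roofL',k((219,255),(255,195)),'roofR',k((620,285),(683,80)))
print('roof z', plane(T,*u4(219,255),.102),plane(T,*u4(620,285),.102), plane(S,*u5(255,195),.102),plane(S,*u5(683,80),.102))
print('panel z', plane(T,*u4(219,288),.075),plane(T,*u4(605,303),.075), plane(S,*u5(268,250),.075),plane(S,*u5(690,135),.075))
print('jar',k((95,483),(292,345)))
# mug, timer, oil
print('mug rim',plane(T,*u4(82,168),.096),'timer',plane(T,178,244,.05),'oil',plane(T,193,165,.185))
E
```

```text
knob [0.58359252 0.04618062 0.05848264]
roofL [0.62847946 0.17282138 0.10012177] roofR [ 0.60341312 -0.08460234  0.10250966]
roof z [0.62799766 0.17268016 0.102     ] [ 0.6027942  -0.08557814  0.102     ] [0.62520713 0.17541054 0.102     ] [ 0.60477868 -0.08451028  0.102     ]
panel z [0.61043177 0.1719571  0.075     ] [ 0.59472896 -0.08336789  0.075     ] [0.61886307 0.17330868 0.075     ] [ 0.59445618 -0.08131559  0.075     ]
jar [0.48487991 0.25495754 0.10637577]
mug rim [0.68820428 0.25985928 0.096     ] timer [0.50727416 0.45492535 0.05      ] oil [0.68680626 0.39056308 0.185     ]
```

Request:
drive_tool:
  moves:
    - [[0, 0, 0], [0.03, -0.036, 0], 0.085]
    - [[0, 0, 0], [0.036, -0.044, 0], 0.085]
    - [[0, 0, 0], [0.036, -0.044, 0], 0.085]
    - [[0, 0, 0], [0.036, -0.044, 0], 0.085]
    - [[0, 0, 0], [0.036, -0.044, 0], 0.085]

```text
time: 0.72
eef_pos: [0.2811, -0.4053, 0.2478]
tcp_rot: [0.993, 0.121, 0.0, -0.0]
contact_force: [1.3, -1.1, 1.7]
opening: 0.998
finger_force: 0.0
```

Request:
drive_tool:
  moves:
    - [[0, 0, 0], [0.036, -0.044, 0], 0.085]
    - [[0, 0, 0], [0.036, -0.044, 0], 0.085]
    - [[0, 0, 0], [0.036, -0.044, 0], 0.085]
    - [[0, 0, 0], [0.036, -0.044, 0], 0.085]
    - [[0, 0, 0], [0.036, -0.044, 0], 0.085]

```text
time: 1.35
eef_pos: [0.4024, -0.1485, 0.2481]
tcp_rot: [0.993, 0.121, 0.0, 0.0]
contact_force: [0.4, 0.2, -0.7]
opening: 0.993
finger_force: 0.0
```

Request:
drive_tool:
  moves:
    - [[0, 0, 0], [0.036, -0.044, 0], 0.085]
    - [[0, 0, 0], [0.036, -0.044, 0], 0.085]
    - [[0, 0, 0.165], [0.03, -0.036, 0], 0.085]
    - [[0, 0, 0.165], [0, 0, 0], 0.085]
    - [[0, 0.13, 0], [0, 0, 0], 0.06]

```text
time: 1.98
eef_pos: [0.4723, -0.0047, 0.2479]
tcp_rot: [0.997, -0.042, 0.066, 0.003]
contact_force: [-0.1, -0.2, 0.1]
opening: 0.811
finger_force: 0.0
```

Request:
drive_tool:
  moves:
    - [[0, 0.13, 0], [0, 0, 0], 0.06]
    - [[0, 0, 0], [0, 0, 0], 0.06]

```text
time: 2.22
eef_pos: [0.4697, -0.005, 0.2473]
tcp_rot: [0.991, -0.043, 0.128, 0.005]
contact_force: [0.4, 0.3, -0.6]
opening: 0.703
finger_force: 0.0
```

```bash
cat >> h.py <<'E'
def st():
    s=ctrl.get_state(); open('log.jsonl','a').write(json.dumps([list(map(float,s['qpos'])),list(map(float,s['eef_pos'])),list(map(float,s['tcp_rot']))])+'\n')
    R=Ro.from_quat(s['tcp_rot']).as_matrix(); return s,np.array(s['eef_pos']),R
def todelta(p):
    s,e,R=st(); d=R.T@(np.array(p)-e); print('t',round(s['time'],2),'e',e.round(4),'R',R.round(3).tolist(),'q',np.round(s['qpos'],3),'op',s['opening'],'F',np.round(s['contact_force'],1)); return d
E
python3 -c "
from h import *
print(todelta([.583,.047,.057]).round(4))"
```

```text
t 2.23 e [ 0.4697 -0.005   0.2473] R [[0.963, -0.086, 0.254], [-0.083, -0.996, -0.022], [0.255, -0.0, -0.967]] q [-0.248 -0.329  2.198  0.049  1.019  1.389] op 0.7028896904728518 F [ 0.4  0.3 -0.6]
[ 0.0564 -0.0615  0.2116]
```

Request:
drive_tool:
  moves:
    - [[0, 0, 0], [0.028, -0.031, 0.03], 0.06]
    - [[0, 0, 0], [0.028, -0.031, 0.03], 0.06]
    - [[0, 0, 0], [0, 0, 0.05], 0.06]
    - [[0, 0, 0], [0, 0, 0.05], 0.06]
    - [[0, 0, 0], [0, 0, 0.0], 0.06]

```text
time: 2.85
eef_pos: [0.5688, 0.0484, 0.1025]
tcp_rot: [0.991, -0.043, 0.123, 0.005]
contact_force: [0.3, 0.2, -0.0]
opening: 0.704
finger_force: 0.0
```

```bash
python3 -c "
from h import *
print(todelta([.583,.047,.057]).round(4))
c=cam('wrist','w1.png')
print(proj(c,[.583,.047,.056]))"
```

```text
t 2.85 e [0.5688 0.0484 0.1025] R [[0.966, -0.086, 0.244], [-0.084, -0.996, -0.021], [0.245, 0.0, -0.97]] q [-0.094  0.121  2.077  0.003  0.697  1.562] op 0.7043133618882008 F [ 0.3  0.2 -0. ]
[0.0027 0.0001 0.0476]
[np.float64(284.7), np.float64(242.2)]
```

View pics/w1.png

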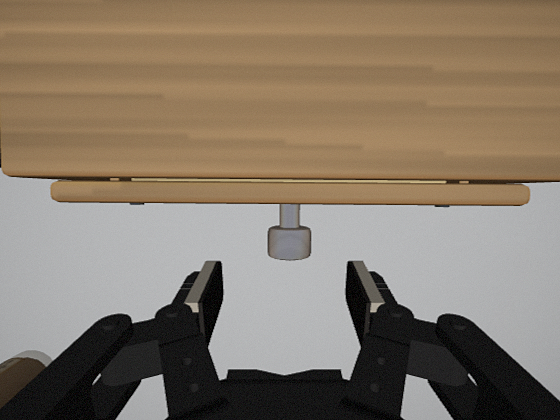

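The wrist view shows the knob head at (290,243), 5 px right of my prediction, which is about 3 mm. The box edge is level in the picture, so the yaw is right.

Request:
drive_tool:
  moves:
    - [[0, 0, 0], [0.003, 0.003, 0.02], 0.06]
    - [[0, 0, 0], [0, 0, 0.025], 0.06]
    - [[0, 0, 0], [0, 0, 0], 0.06]
    - [[0, 0, 0], [0, 0, 0], 0.02]
    - [[0, 0, 0], [0, 0, 0], 0.015]
  grip_force: 40

```text
time: 3.52
eef_pos: [0.5868, 0.0439, 0.0677]
tcp_rot: [0.99, -0.043, 0.131, 0.006]
contact_force: [-6.9, -0.7, 19.2]
opening: 0.29
finger_force: 33.6
```

Request:
drive_tool:
  moves:
    - [[0, 0, 0], [0, 0, 0], 0.015]
    - [[0, 0, 0], [0, 0, 0], 0.015]
    - [[0, 0, 0], [0, 0, 0], 0.015]

```text
time: 3.9
eef_pos: [0.5867, 0.0439, 0.0678]
tcp_rot: [0.99, -0.043, 0.131, 0.006]
contact_force: [-3.0, -0.1, 6.3]
opening: 0.282
finger_force: 38.9
```

```bash
python3 -c "
from h import *
d=todelta([.583,.047,.057])
s,e,R=st(); print(s['finger_force'])
print('pull .158 in tool axes',R.T@(np.array([-.9962,.0872,0])*.158))"
```

```text
t 3.9 e [0.5867 0.0439 0.0678] R [[0.962, -0.086, 0.259], [-0.083, -0.996, -0.023], [0.26, 0.0, -0.966]] q [-0.099  0.209  2.055  0.005  0.615  1.554] op 0.28218156331905725 F [-3.  -0.1  6.3]
38.87682259082794
pull .158 in tool axes [-0.15257431 -0.00020429 -0.04105476]
```

Request:
drive_tool:
  moves:
    - [[0, 0, 0], [-0.006, 0, -0.006], 0.015]
    - [[0, 0, 0], [-0.014, 0, -0.004], 0.015]
    - [[0, 0, 0], [-0.017, 0, -0.0045], 0.015]
    - [[0, 0, 0], [-0.019, 0, -0.005], 0.015]
    - [[0, 0, 0], [-0.019, 0, -0.005], 0.015]

```text
time: 4.53
eef_pos: [0.504, 0.0516, 0.068]
tcp_rot: [0.991, -0.043, 0.128, 0.005]
contact_force: [2.2, 3.9, -11.0]
opening: 0.284
finger_force: 41.6
```

Request:
drive_tool:
  moves:
    - [[0, 0, 0], [-0.019, 0, -0.005], 0.015]
    - [[0, 0, 0], [-0.019, 0, -0.005], 0.015]
    - [[0, 0, 0], [-0.019, 0, -0.005], 0.015]
    - [[0, 0, 0], [-0.014, 0, -0.004], 0.015]
    - [[0, 0, 0], [-0.008, 0, -0.002], 0.015]

```text
time: 5.15
eef_pos: [0.4224, 0.0592, 0.068]
tcp_rot: [0.991, -0.043, 0.128, 0.004]
contact_force: [10.9, 6.8, -21.2]
opening: 0.274
finger_force: 40.6
```

```bash
python3 -c "
from h import *
d=todelta([.5867,.0439,.0678]); print(d)
import pickle
T=cam('top','t2.png');S=cam('scene')
pickle.dump({'top':T,'scene':S},open('c1.pkl','wb'))
"
```

```text
t 5.15 e [0.4224 0.0592 0.068 ] R [[0.964, -0.087, 0.253], [-0.085, -0.996, -0.019], [0.254, -0.003, -0.967]] q [-0.103 -0.156  2.429  0.012  0.613  1.546] op 0.2743101352804713 F [ 10.9   6.8 -21.2]
[0.15959657 0.00097836 0.04203724]
```

Request:
drive_tool:
  moves:
    - [[0, 0, 0], [0.004, 0, 0.004], 0.02]
    - [[0, 0, 0], [0, 0, 0], 0.06]
    - [[0, 0, 0], [0, 0, 0], 0.06]
    - [[0, 0, 0], [0, 0, 0], 0.06]
    - [[0, 0, 0], [0, 0, -0.02], 0.06]

```text
time: 5.88
eef_pos: [0.4244, 0.0577, 0.0854]
tcp_rot: [0.991, -0.043, 0.128, 0.006]
contact_force: [0.4, 0.5, -0.1]
opening: 0.701
finger_force: 0.0
```

Request:
drive_tool:
  moves:
    - [[0, 0, 0], [0, 0, -0.03], 0.06]
    - [[0, 0, 0], [0, 0, -0.05], 0.085]
    - [[0, 0, 0], [0.03, 0, -0.04], 0.085]
    - [[0, 0, 0], [0.03, -0.04, -0.02], 0.085]
    - [[0, 0, 0], [0, 0, 0], 0.085]

```text
time: 6.5
eef_pos: [0.4533, 0.097, 0.2408]
tcp_rot: [0.99, -0.041, 0.133, 0.005]
contact_force: [-1.3, -1.5, -0.2]
opening: 0.997
finger_force: 0.0
```

```bash
python3 -c "
from h import *
import pickle
d=todelta([.5867,.0439,.0678]); print(d)
T=cam('top');S=cam('scene');W=cam('wrist')
pickle.dump({'top':T,'scene':S,'wrist':W},open('c2.pkl','wb'))
a=cv2.resize(T['image'][150:270,240:400],None,fx=2.5,fy=2.5,interpolation=2)
b=cv2.resize(S['image'][150:270,225:385],None,fx=2.5,fy=2.5,interpolation=2)
w=cv2.resize(W['image'],(400,300),interpolation=3)
im=np.vstack([np.hstack([a,b]),np.hstack([w,w*0])]);print(im.shape)
cv2.imwrite('pics/m2.png',im[:,:,::-1])
"
```

```text
t 6.5 e [0.4533 0.097  0.2408] R [[0.961, -0.084, 0.263], [-0.081, -0.997, -0.021], [0.264, -0.001, -0.965]] q [ 0.003 -0.337  2.217 -0.026  0.997  1.669] op 0.9965247608788985 F [-1.3 -1.5 -0.2]
[0.08696574 0.04186086 0.20303434]
(600, 800, 3)
```

View pics/m2.png

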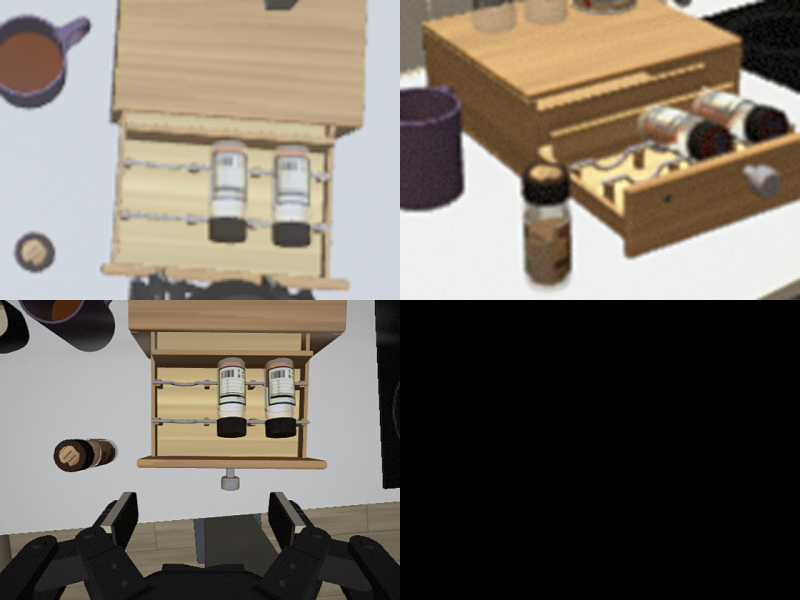

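The top crop shows the drawer out, with the two stored jars in the middle and right cradles and the left (+y) cradle empty. The middle jar's ends are at about (227,242) and (228,143) in the top crop, and (231,137) and (231,58) in the wrist thumbnail.

```bash
python3 - <<'E'
from h import *
import pickle
from scipy.optimize import least_squares
d=pickle.load(open('c2.pkl','rb'));T=d['top'];W=d['wrist']
def f(c,l,ft):
    a=plane(c,*l,.043);b=plane(c,*ft,.065);return a,b,(a+b)/2,np.linalg.norm((a-b)[:2])
print(*f(T,(330.6,246.6),(331,207)))
print(*f(W,(323.5,192),(324,81.2)))
for nm,p in (('right top',((357,247.6),(356.6,207.8))),): print(nm,*f(T,*p))
print('knob W',plane(W,322,255.5,.056),'panelTop L,R outer W',plane(W,194,235,.075),plane(W,457,235,.075))
print('W lid jar',plane(W,97,219,.105),'T',plane(T,240+33.5/2.5,150+251/2.5,.105))
L=[json.loads(l) for l in open('log.jsonl')]
L.append([[-1.477,.286,1.577,0,1.279,-.15],[.163,-.6545,.247],[.99258,.12162,0,-.001]])
# FK fit: offsets
def fk(q,p):
    h,d0,L1,L2,Lt,a,b,yo=p
    Rz=lambda t:Ro.from_euler('z',t);Ry=lambda t:Ro.from_euler('y',t)
    R0=Rz(q[0]+yo)
    R1=R0*Ry(q[1]); P=R0.apply([d0,0,h])+R1.apply([0,0,L1])
    R2=R1*Ry(q[2]); P=P+R2.apply([a,0,L2]) 
    R3=R2*Rz(q[3])*Ry(q[4])*Rz(q[5]); P=P+R3.apply([0,0,Lt]); return P,R3
r=lambda p:np.concatenate([fk(q,p)[0]-np.array(e) for q,e,_ in L])
s=least_squares(r,[.3,0,.4,.35,.2,0,0,0]);print(s.x.round(4),np.abs(s.fun).max())
for q,e,R in L[-2:]: print((fk(q,s.x)[1].inv()*Ro.from_quat(R)).as_rotvec().round(3))
np.save('fk.npy',s.x)
E
```

```text
[0.49039816 0.04979095 0.043     ] [0.59463914 0.04762694 0.065     ] [0.54251865 0.04870894 0.054     ] 0.10426343604421695
[0.49242264 0.05044147 0.043     ] [0.59940833 0.04422895 0.065     ] [0.54591548 0.04733521 0.054     ] 0.1071659159356973
right top [ 0.48593405 -0.02126142  0.043     ] [ 0.59094196 -0.02080956  0.065     ] [ 0.538438   -0.02103549  0.054     ] 0.1050088895437667
knob W [0.42775709 0.05874651 0.056     ] panelTop L,R outer W [0.4620065  0.18188031 0.075     ] [ 0.44034538 -0.07036721  0.075     ]
W lid jar [0.48614149 0.25525015 0.105     ] T [0.48456723 0.25457636 0.105     ]
[ 0.2687  0.0052  0.4429  0.5745  0.2561  0.0257 -1.2348  0.1835] 0.023581579984407235
[-0.039 -0.039  1.747]
[1.000e-03 2.000e-03 1.754e+00]
```

```bash
cat > kin.py <<'E'
import numpy as np, json
from scipy.optimize import least_squares
from scipy.spatial.transform import Rotation as Ro
LO=np.array([-2.77,-.9,.21,-1.53,.24,-2.84]);HI=np.array([2.77,2.22,2.48,4.67,2.81,2.84])
def fk(q,p):
    h,d0,L1,L2,Lt,a,lat,s4,s6,o6,yo=p
    Rz=lambda t:Ro.from_euler('z',t);Ry=lambda t:Ro.from_euler('y',t)
    R0=Rz(q[0]+yo)
    R1=R0*Ry(q[1]); P=R0.apply([d0,lat,h])+R1.apply([0,0,L1])
    R2=R1*Ry(q[2]); P=P+R2.apply([a,0,L2])
    R3=R2*Rz(s4*q[3])*Ry(q[4])*Rz(s6*q[5]+o6); P=P+R3.apply([0,0,Lt]); return P,R3
def fit(verbose=0):
    L=[json.loads(l) for l in open('log.jsonl')]
    L.append([[-1.477,.286,1.577,0,1.279,-.15],[.163,-.6545,.247],[.99258,.12162,0,-.001]])
    best=None
    for s4 in (1,-1):
     for s6 in (1,-1):
      for o in (0,1.57,3.14,-1.57):
        full=lambda p:np.r_[p[:7],s4,s6,p[7:]]
        def r(p):
            o=[]
            for q,e,R in L:
                P,R3=fk(q,full(p)); o+=list(P-e)+list(.3*(R3.inv()*Ro.from_quat(R)).as_rotvec())
            return np.array(o)
        s=least_squares(r,[.3,0,.4,.35,.2,0,.1,o,0])
        if best is None or s.cost<best[0]: best=(s.cost,full(s.x),np.abs(s.fun).max())
    if verbose: print(best[1].round(4),best[2])
    np.save('fk.npy',best[1]); return best[1]
def ik(P,R,p,seeds):
    best=None
    for q0 in seeds:
        f=lambda q:np.r_[fk(q,p)[0]-P,.3*(fk(q,p)[1].inv()*R).as_rotvec()]
        s=least_squares(f,np.clip(q0,LO+.02,HI-.02),bounds=(LO,HI))
        k=np.abs(s.fun).max()
        if best is None or k<best[0]-1e-4: best=(k,s.x)
    return best
E
python3 - <<'E'
from kin import *
p=fit(1)
c=np.array([-.02,-.05,2.2,0,1,1.6]); rng=np.random.default_rng(0)
seeds=[c]+[rng.uniform(LO,HI) for _ in range(14)]
def toolR(az,dn,flip): # tool z horizontal azimuth az, dn below horizontal; y horizontal
    z=np.array([np.cos(az)*np.cos(dn),np.sin(az)*np.cos(dn),-np.sin(dn)])
    y=np.array([-np.sin(az),np.cos(az),0])*flip
    return Ro.from_matrix(np.c_[np.cross(y,z),y,z])
# jar axis in tool frame: at pick up=Z . tool x when flip: x=y×z
D=np.deg2rad
for dn in (30,40):
  for fl in (1,-1):
    for az in (-30,0,28,60,90,120,-60,-90):
        b=ik(np.array([.485,.255,.062]),toolR(D(az),D(dn),fl),p,seeds)
        print(dn,fl,az,round(b[0],4),b[1].round(2) if b[0]<.01 else '')
# place: lid to -x (box), tool tilt a=dn-? : angle(toolz,jar)=90+dn ; tool z elevation: jar at 170deg; z at 170-(-)...
for dn in (30,40):
  for fl in (1,-1):
    el=170+90+dn-360  # tool z angle in xz plane, negative = below horiz
    R=toolR(D(-5),D(-el),1) if False else toolR(D(-5),D(-el),fl)
    b=ik(np.array([.55,.117,.06]),R,p,seeds); print('place',dn,fl,el,round(b[0],4),b[1].round(2))
E
```

```text
[2.427e-01 5.000e-04 4.434e-01 5.718e-01 2.349e-01 2.160e-02 1.008e-01
 1.000e+00 1.000e+00 1.571e+00 2.000e-04] 0.0008418351693994519
30 1 -30 0.0038 [ 0.65  0.34  2.18 -1.53  0.92  0.82]
30 1 0 0.0 [0.47 0.19 2.4  3.92 0.59 1.13]
30 1 28 0.0 [0.18 0.13 2.48 2.62 0.55 1.87]
30 1 60 0.0 [-0.06  0.21  2.37  1.66  0.89  2.22]
30 1 90 0.0 [-0.1   0.37  2.15  1.17  1.21  2.24]
30 1 120 0.0 [-0.04  0.53  1.9   0.83  1.5   2.16]
30 1 -60 0.0 [ 0.67  0.51  1.93 -1.12  1.26  0.84]
30 1 -90 0.0 [ 0.61  0.65  1.7  -0.79  1.57  0.95]
30 -1 -30 0.0038 [ 0.65  0.34  2.18 -1.53  0.92 -2.32]
30 -1 0 0.0 [ 0.47  0.19  2.4   3.92  0.59 -2.01]
30 -1 28 0.0 [ 0.18  0.13  2.48  2.62  0.55 -1.28]
30 -1 60 0.0 [-0.06  0.21  2.37  1.66  0.89 -0.92]
30 -1 90 0.0 [-0.1   0.37  2.15  1.17  1.21 -0.9 ]
30 -1 120 0.0 [-0.04  0.53  1.9   0.83  1.5  -0.98]
30 -1 -60 0.0 [ 0.67  0.51  1.93 -1.12  1.26 -2.3 ]
30 -1 -90 0.0 [ 0.61  0.65  1.7  -0.79  1.57 -2.2 ]
40 1 -30 0.0 [ 0.6   0.28  2.18 -1.36  0.78  0.63]
40 1 0 0.0 [0.44 0.13 2.37 4.24 0.37 0.79]
40 1 28 0.0 [0.2  0.07 2.44 2.34 0.3  2.16]
40 1 60 0.0 [-0.   
[... 174 characters left out ...]
4  0.73]
40 1 -90 0.0 [ 0.58  0.57  1.75 -0.71  1.44  0.9 ]
40 -1 -30 0.0 [ 0.6   0.28  2.18 -1.36  0.78 -2.51]
40 -1 0 0.0 [ 0.44  0.13  2.37  4.24  0.37 -2.35]
40 -1 28 0.0 [ 0.2   0.07  2.44  2.34  0.3  -0.98]
40 -1 60 0.0 [-0.    0.15  2.34  1.44  0.73 -0.67]
40 -1 90 0.0 [-0.05  0.3   2.15  1.05  1.08 -0.76]
40 -1 120 0.0 [-0.    0.45  1.92  0.74  1.37 -0.92]
40 -1 -60 0.0 [ 0.63  0.43  1.96 -0.99  1.14 -2.41]
40 -1 -90 0.0 [ 0.58  0.57  1.75 -0.71  1.44 -2.24]
place 30 1 -70 0.0 [ 0.05  0.15  2.16 -0.1   0.49 -1.36]
place 30 -1 -70 0.0 [ 0.05  0.15  2.16 -0.1   0.49  1.79]
place 40 1 -60 0.0 [ 0.06  0.11  2.24 -0.27  0.28 -1.18]
place 40 -1 -60 0.0 [ 0.06  0.11  2.24 -0.27  0.28  1.96]
```

```bash
cat >> kin.py <<'E'
def toolR(az,dn,fl):
    az,dn=np.deg2rad(az),np.deg2rad(dn)
    z=np.array([np.cos(az)*np.cos(dn),np.sin(az)*np.cos(dn),-np.sin(dn)])
    y=np.array([-np.sin(az),np.cos(az),0])*fl
    return Ro.from_matrix(np.c_[np.cross(y,z),y,z])
def path(P0,R0,P1,R1,q,n,p):
    rv=(R0.inv()*R1).as_rotvec(); qs=[]; worst=0
    for i in range(1,n+1):
        k,qn=ik(P0+(P1-P0)*i/n,R0*Ro.from_rotvec(rv*i/n),p,[q]); worst=max(worst,k); qs.append(qn); q=qn
    qs=np.array(qs); print('turn',rv.round(3),'deg',np.rad2deg(np.linalg.norm(rv)).round(1),'worst',round(worst,4),'q',qs[-1].round(2),'maxdq',np.abs(np.diff(qs,axis=0)).max(0).round(2) if n>1 else '','min',qs.min(0).round(2),'max',qs.max(0).round(2)); return q
E
python3 - <<'E'
from kin import *
from h import st
p=fit(1)
s,e,R=st(); R=Ro.from_matrix(R); q=np.array(s['qpos'])
Rp=toolR(-90,30,1); Rl=toolR(-5,70,-1)
# move up-left first
A=e+np.array([.03,.15,.03]); q=path(e,R,A,R,q,4,p)
print('shift',R.inv().apply(A-e).round(4))
q=path(A,R,A,Rp,q,11,p)
B=np.array([.485,.255,.20]); q=path(A,Rp,B,Rp,q,3,p); print(Rp.inv().apply(B-A).round(4))
C=np.array([.485,.255,.066]); q=path(B,Rp,C,Rp,q,5,p); print(Rp.inv().apply(C-B).round(4))
q=path(C,Rp,B,Rp,q,4,p)
D=np.array([.5,.14,.22]); q=path(B,Rp,B,Rl,q,11,p)
q=path(B,Rl,D,Rl,q,4,p)
q=path(D,Rl,np.array([.54,.117,.06]),Rl,q,5,p)
E
```

```text
[2.427e-01 5.000e-04 4.434e-01 5.718e-01 2.349e-01 2.160e-02 1.008e-01
 1.000e+00 1.000e+00 1.571e+00 2.000e-04] 0.0008418351693994519
turn [0. 0. 0.] deg 0.0 worst 0.0 q [ 0.33 -0.14  2.01 -0.12  1.04  2.04] maxdq [0.09 0.06 0.06 0.02 0.01 0.1 ] min [ 0.09 -0.3   2.01 -0.12  1.    1.77] max [ 0.33 -0.14  2.18 -0.05  1.04  2.04]
shift [ 0.0241 -0.152  -0.0248]
turn [-0.674 -0.976 -1.619] deg 115.0 worst 0.0 q [ 0.6   0.34  1.7  -0.82  1.78  0.72] maxdq [0.03 0.06 0.06 0.09 0.1  0.13] min [ 0.34 -0.08  1.68 -0.82  1.15  0.72] max [ 0.6   0.34  1.95 -0.15  1.78  1.91]
turn [0. 0. 0.] deg 0.0 worst 0.0 q [ 0.61  0.44  1.7  -0.8   1.72  0.8 ] maxdq [0.   0.03 0.   0.01 0.02 0.03] min [ 0.6   0.37  1.7  -0.81  1.72  0.74] max [ 0.61  0.44  1.7  -0.8   1.76  0.8 ]
[0.0615 0.0053 0.0245]
turn [0. 0. 0.] deg 0.0 worst 0.0 q [ 0.61  0.64  1.7  -0.79  1.57  0.94] maxdq [0.   0.04 0.   0.   0.03 0.03] min [ 0.61  0.48  1.7  -0.8   1.57  0.83] max [ 0.61  0.64  1.71 -0.79  1.69  0.94]
[0.116 0.    0.067]
turn [0. 0. 0.] deg 0.0 worst 0.0 q [ 0.61  0.44  1.7  -0.8   1.72  0.8 ] maxdq [0.   0.05 0.01 0.   0.04 0.04] min [ 0.61  0.44  1.7  -0.8   1.61  0.8 ] max [ 0.61  0.59  1.71 -0.79  1.72  0.91]
turn [0.605 1.042 1.663] deg 117.7 worst 0.0 q [ 0.36 -0.08  2.09 -0.2   0.82  2.14] maxdq [0.03 0.06 0.06 0.08 0.12 0.14] min [ 0.36 -0.08  1.69 -0.72  0.82  0.92] max [ 0.58  0.42  2.09 -0.2   1.69  2.14]
turn [0. 0. 0.] deg 0.0 worst 0.0 q [ 0.11 -0.2   2.16 -0.09  0.84  1.81] maxdq [0.07 0.03 0.02 0.03 0.01 0.08] min [ 0.11 -0.2   2.12 -0.18  0.83  1.81] max [ 0.3  -0.12  2.16 -0.09  0.84  2.06]
turn [0. 0. 0.] deg 0.0 worst 0.0 q [ 0.05  0.13  2.18 -0.1   0.49  1.79] maxdq [0.01 0.08 0.01 0.   0.07 0.01] min [ 0.05 -0.14  2.17 -0.1   0.49  1.79] max [ 0.1   0.13  2.19 -0.09  0.77  1.81]
```

Request:
drive_tool:
  moves:
    - [[0, 0, 0], [0.006, -0.038, -0.006], 0.085]
    - [[0, 0, 0], [0.006, -0.038, -0.006], 0.085]
    - [[0, 0, 0], [0.006, -0.038, -0.006], 0.085]
    - [[0, 0, 0], [0.006, -0.038, -0.007], 0.085]
    - [[-0.056, -0.081, -0.135], [0, 0, 0], 0.085]

```text
time: 7.28
eef_pos: [0.4793, 0.2461, 0.266]
tcp_rot: [0.995, 0.023, 0.085, 0.041]
contact_force: [0.7, 0.2, 0.4]
opening: 0.994
finger_force: 0.0
```

Request:
drive_tool:
  moves:
    - [[-0.056, -0.081, -0.135], [0, 0, 0], 0.085]
    - [[-0.056, -0.081, -0.135], [0, 0, 0], 0.085]
    - [[-0.056, -0.081, -0.135], [0, 0, 0], 0.085]
    - [[-0.056, -0.081, -0.135], [0, 0, 0], 0.085]
    - [[-0.056, -0.081, -0.135], [0, 0, 0], 0.085]

```text
time: 7.9
eef_pos: [0.48, 0.2442, 0.2658]
tcp_rot: [0.913, 0.326, -0.129, 0.206]
contact_force: [0.1, -0.0, 0.1]
opening: 0.994
finger_force: 0.0
```

Request:
drive_tool:
  moves:
    - [[-0.056, -0.081, -0.135], [0, 0, 0], 0.085]
    - [[-0.056, -0.081, -0.135], [0, 0, 0], 0.085]
    - [[-0.056, -0.081, -0.135], [0, 0, 0], 0.085]
    - [[-0.056, -0.081, -0.135], [0, 0, 0], 0.085]
    - [[-0.056, -0.081, -0.135], [0, 0, 0], 0.085]

```text
time: 8.52
eef_pos: [0.4801, 0.2442, 0.2657]
tcp_rot: [0.674, 0.575, -0.321, 0.334]
contact_force: [-0.6, 0.1, -0.0]
opening: 1.0
finger_force: 0.0
```

Request:
drive_tool:
  moves:
    - [[-0.056, -0.082, -0.135], [0, 0, 0], 0.085]
    - [[0, 0, 0], [0, 0, 0], 0.085]

```text
time: 8.78
eef_pos: [0.4792, 0.2447, 0.2646]
tcp_rot: [0.613, 0.613, -0.354, 0.353]
contact_force: [-1.1, -0.2, 0.2]
opening: 0.998
finger_force: 0.0
```

```bash
python3 - <<'E'
from h import *; from kin import toolR
d=todelta([.485,.255,.16]); print(d.round(4)); s,e,R=st()
print('turn',(Ro.from_matrix(R).inv()*toolR(-90,30,1)).as_rotvec().round(3))
E
```

```text
t 8.78 e [0.4792 0.2447 0.2646] R [[-0.0, 1.0, -0.001], [0.501, -0.0, -0.866], [-0.866, -0.001, -0.501]] q [ 0.594  0.335  1.706 -0.822  1.778  0.715] op 0.997534735603457 F [-1.1 -0.2  0.2]
[0.0957 0.0059 0.0434]
turn [-0.001 -0.001  0.   ]
```

Request:
drive_tool:
  moves:
    - [[0, 0, 0], [0.034, 0.006, 0.013], 0.085]
    - [[0, 0, 0], [0.04, 0, 0.022], 0.085]
    - [[0, 0, 0], [0.04, 0, 0.022], 0.085]
    - [[0, 0, 0], [0.04, 0, 0.022], 0.085]
    - [[0, 0, 0], [0.023, 0, 0.014], 0.085]

```text
time: 9.4
eef_pos: [0.4865, 0.2528, 0.065]
tcp_rot: [0.614, 0.612, -0.353, 0.353]
contact_force: [-0.3, 0.7, 0.6]
opening: 0.998
finger_force: 0.0
```

```bash
python3 - <<'E'
from h import *
d=todelta([.485,.253,.065]); print(d.round(4))
W=cam('wrist'); S=cam('scene')
cv2.imwrite('pics/p3.png',np.hstack([cv2.resize(W['image'],(400,300)),cv2.resize(S['image'][150:270,225:385],(400,300))])[:,:,::-1])
E
```

```text
t 9.4 e [0.4865 0.2528 0.065 ] R [[0.003, 1.0, -0.002], [0.502, -0.003, -0.865], [-0.865, 0.002, -0.502]] q [ 0.598  0.635  1.71  -0.795  1.568  0.942] op 0.9984954734103287 F [-0.3  0.7  0.6]
[ 0.0001 -0.0015 -0.0002]
```

View pics/p3.png

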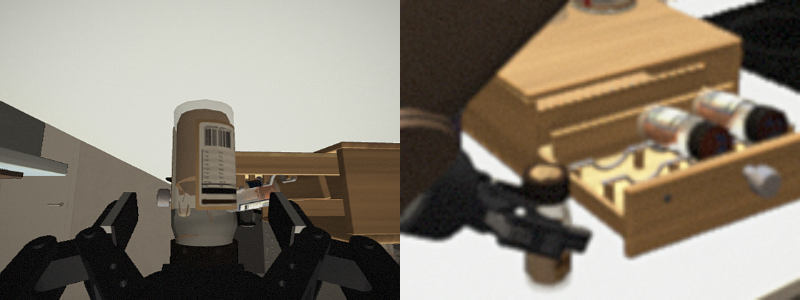

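The wrist view shows the jar centred between the open pads, at u≈204 with the pads at about 120 and 285. It is ready to grip.

Request:
drive_tool:
  moves:
    - [[0, 0, 0], [0, 0, 0], 0.045]
    - [[0, 0, 0], [0, 0, 0], 0.03]
    - [[0, 0, 0], [0, 0, 0], 0.03]
    - [[0, 0, 0], [0, 0, 0], 0.03]
    - [[0, 0, 0], [0, 0, 0], 0.03]
  grip_force: 45

```text
time: 10.12
eef_pos: [0.4881, 0.2549, 0.0694]
tcp_rot: [0.614, 0.612, -0.351, 0.355]
contact_force: [-0.6, 1.6, 6.9]
opening: 0.463
finger_force: 45.6
```

Request:
drive_tool:
  moves:
    - [[0, 0, 0], [0, 0, 0], 0.03]
    - [[0, 0, 0], [-0.016, 0, -0.01], 0.03]
    - [[0, 0, 0], [-0.034, 0, -0.02], 0.03]
    - [[0, 0, 0], [-0.034, 0, -0.02], 0.03]
    - [[0, 0, 0], [-0.042, 0, -0.024], 0.03]

```text
time: 10.75
eef_pos: [0.4861, 0.2547, 0.2143]
tcp_rot: [0.613, 0.613, -0.352, 0.353]
contact_force: [-0.2, 0.5, -0.7]
opening: 0.465
finger_force: 45.5
```

Request:
drive_tool:
  moves:
    - [[0, 0, 0], [-0.017, 0, -0.01], 0.03]
    - [[0, 0, 0], [0, 0, 0], 0.03]

```text
time: 11.0
eef_pos: [0.487, 0.2554, 0.2345]
tcp_rot: [0.614, 0.613, -0.35, 0.354]
contact_force: [-0.7, -0.6, -2.3]
opening: 0.466
finger_force: 45.5
```

```bash
python3 - <<'E'
from h import *; from kin import toolR
d=todelta([.485,.255,.2]); s,e,R=st()
print('turn/12',(Ro.from_matrix(R).inv()*toolR(-5,70,-1)).as_rotvec().round(3)/12)
W=cam('wrist'); S=cam('scene')
cv2.imwrite('pics/p4.png',np.hstack([cv2.resize(W['image'],(400,300)),cv2.resize(S['image'][110:270,185:398],(400,300))])[:,:,::-1])
E
```

```text
t 11.0 e [0.487  0.2554 0.2345] R [[0.005, 1.0, 0.004], [0.505, 0.001, -0.863], [-0.863, 0.006, -0.505]] q [ 0.601  0.392  1.689 -0.811  1.748  0.755] op 0.4661623013666379 F [-0.7 -0.6 -2.3]
turn/12 [0.05041667 0.08608333 0.1385    ]
```

View pics/p4.png

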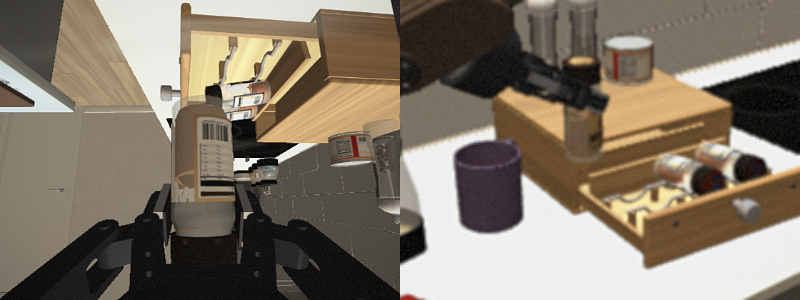

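The jar is in the grip and upright. In the scene crop its lid top is at about (583,62) and its foot at about (583,157). I'll check how it sits against the tool.

```bash
python3 - <<'E'
from h import *
S=cam('scene')
for dz in (-.004,0,.004):
    for P in ([.487,.2565,.272+dz],[.487,.2565,.167+dz]):
        u,v=proj(S,P); print(dz,u,v,'panel',400+(u-185)*400/213,(v-110)*300/160)
E
```

```text
-0.004 280.0 142.6 panel 578.4037558685446 61.124999999999986
-0.004 281.3 193.2 panel 580.8450704225353 155.99999999999997
0 279.9 140.5 panel 578.2159624413146 57.1875
0 281.3 191.4 panel 580.8450704225353 152.625
0.004 279.8 138.5 panel 578.0281690140846 53.4375
0.004 281.2 189.5 panel 580.6572769953051 149.0625
```

Request:
drive_tool:
  moves:
    - [[0.025, 0.043, 0.07], [0, 0, 0], 0.03]
    - [[0.05, 0.086, 0.139], [0, 0, 0], 0.03]
    - [[0.05, 0.086, 0.139], [0, 0, 0], 0.03]
    - [[0.05, 0.086, 0.139], [0, 0, 0], 0.03]
    - [[0.05, 0.086, 0.139], [0, 0, 0], 0.03]

```text
time: 11.78
eef_pos: [0.4861, 0.2547, 0.2308]
tcp_rot: [0.862, 0.407, -0.17, 0.251]
contact_force: [-0.4, 0.1, -1.6]
opening: 0.462
finger_force: 45.6
```

Request:
drive_tool:
  moves:
    - [[0.05, 0.086, 0.139], [0, 0, 0], 0.03]
    - [[0.05, 0.086, 0.139], [0, 0, 0], 0.03]
    - [[0.05, 0.086, 0.139], [0, 0, 0], 0.03]
    - [[0.05, 0.086, 0.139], [0, 0, 0], 0.03]
    - [[0.05, 0.086, 0.139], [0, 0, 0], 0.03]

```text
time: 12.4
eef_pos: [0.4859, 0.2545, 0.2308]
tcp_rot: [0.987, 0.112, 0.06, 0.097]
contact_force: [0.3, -0.1, -0.6]
opening: 0.464
finger_force: 45.6
```

Request:
drive_tool:
  moves:
    - [[0.05, 0.086, 0.139], [0, 0, 0], 0.03]
    - [[0.05, 0.086, 0.139], [0, 0, 0], 0.03]
    - [[0.025, 0.043, 0.07], [0, 0, 0], 0.03]
    - [[0, 0, 0], [0, 0, 0], 0.03]

```text
time: 12.9
eef_pos: [0.4851, 0.2543, 0.2306]
tcp_rot: [0.984, -0.044, 0.172, 0.012]
contact_force: [0.8, 0.6, -1.0]
opening: 0.461
finger_force: 45.6
```

```bash
python3 - <<'E'
from h import *; from kin import toolR
d=todelta([.53,.117,.17]); s,e,R=st(); print(d.round(4))
print('turn',(Ro.from_matrix(R).inv()*toolR(-5,70,-1)).as_rotvec().round(3))
E
```

```text
t 12.9 e [0.4851 0.2543 0.2306] R [[0.937, -0.092, 0.338], [-0.083, -0.996, -0.039], [0.34, 0.009, -0.94]] q [ 0.365 -0.113  2.064 -0.203  0.891  2.13 ] op 0.4612259005194162 F [ 0.8  0.6 -1. ]
[0.0329 0.1321 0.0775]
turn [ 0.01   0.002 -0.001]
```

Request:
drive_tool:
  moves:
    - [[0.005, 0, 0], [0.005, 0.032, 0.015], 0.03]
    - [[0.005, 0, 0], [0.005, 0.035, 0.025], 0.03]
    - [[0, 0, 0], [0.006, 0.033, 0.038], 0.03]
    - [[0, 0, 0], [0.006, 0.03, 0.037], 0.03]
    - [[0, 0, 0], [0, 0, 0], 0.03]

```text
time: 13.52
eef_pos: [0.5333, 0.1183, 0.1284]
tcp_rot: [0.984, -0.045, 0.17, 0.007]
contact_force: [-0.2, -0.3, -1.0]
opening: 0.465
finger_force: 45.7
```

```bash
python3 - <<'E'
from h import *; from kin import toolR
d=todelta([.533,.1185,.057]); s,e,R=st(); print(d.round(4))
print('turn',(Ro.from_matrix(R).inv()*toolR(-5,70,-1)).as_rotvec().round(3))
W=cam('wrist'); S=cam('scene');T=cam('top')
import pickle; pickle.dump({'top':T,'scene':S,'wrist':W},open('c3.pkl','wb'))
a=cv2.resize(S['image'][150:270,225:385],(400,300),interpolation=2)
b=cv2.resize(T['image'][180:270,270:390],(400,300),interpolation=2)
cv2.imwrite('pics/p5.png',np.vstack([np.hstack([a,b]),np.hstack([cv2.resize(W['image'],(400,300)),a*0])])[:,:,::-1])
E
```

```text
t 13.53 e [0.5333 0.1183 0.1284] R [[0.938, -0.091, 0.334], [-0.086, -0.996, -0.029], [0.336, -0.002, -0.942]] q [ 0.052 -0.005  2.167 -0.078  0.642  1.769] op 0.46484451248017206 F [-0.2 -0.3 -1. ]
[-0.0243 -0.0001  0.0671]
turn [-0.     0.007 -0.004]
```

View pics/p5.png

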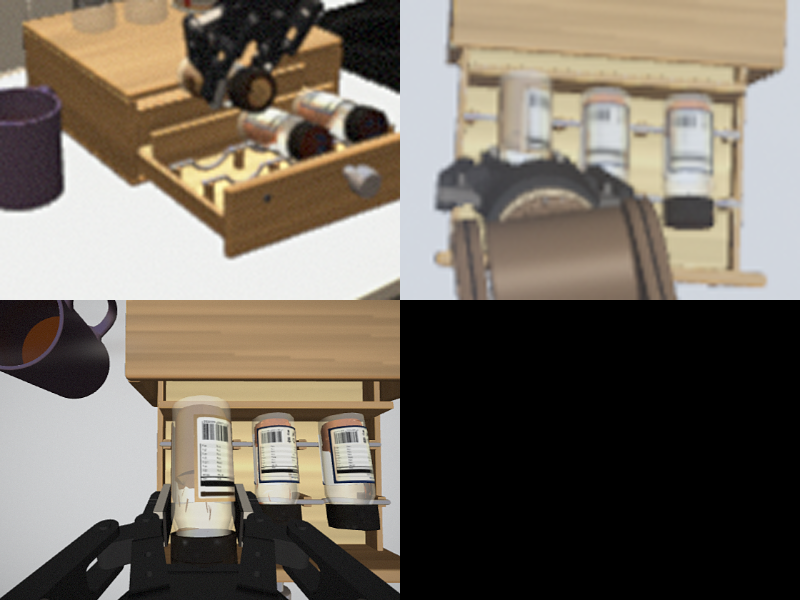

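The wrist view shows the held jar's foot at (204,97) and the stored jars' feet at (274,113) and (347,113), in thumbnail pixels. I'll compare those for alignment.

```bash
python3 - <<'E'
from h import *
import pickle
W=pickle.load(open('c3.pkl','rb'))['wrist'];T=pickle.load(open('c3.pkl','rb'))['top']
k=1.4
h=plane(W,204*k,97*k,.1364);m=plane(W,274.5*k,113*k,.065);r=plane(W,347.5*k,113.5*k,.065)
print('W',h,m,r,'target foot',m+.068*np.array([.0872,.9962,0]))
f=lambda x,y:(270+(x-400)*.3-.35,180+y*.3-.35)
h=plane(T,*f(526,73),.1364);m=plane(T,*f(606,90),.065);r=plane(T,*f(687,95),.065)
print('T',h,m,r,'target foot',m+.068*np.array([.0872,.9962,0]))
print('expected foot from TCP', np.array([.5333,.1183,.1284])-.0695*np.array([-.981,.086,.174])+.0204*np.array([.173,-.015,.985]))
E
```

```text
W [0.60169305 0.11159926 0.1364    ] [0.59995247 0.04584208 0.065     ] [ 0.5932914  -0.02145035  0.065     ] target foot [0.60588207 0.11358368 0.065     ]
T [0.60061211 0.11785739 0.1364    ] [0.5955512  0.04638081 0.065     ] [ 0.59005377 -0.01847862  0.065     ] target foot [0.6014808  0.11412241 0.065     ]
expected foot from TCP [0.6050087 0.112017  0.136401 ]
```

Request:
drive_tool:
  moves:
    - [[0, 0.007, 0], [-0.006, 0, 0.018], 0.03]
    - [[0, 0, 0], [-0.006, 0, 0.018], 0.03]
    - [[0, 0, 0], [-0.004, 0, 0.012], 0.03]
    - [[0, 0, 0], [-0.003, 0, 0.008], 0.03]
    - [[0, 0, 0], [0, 0, 0], 0.03]

```text
time: 14.3
eef_pos: [0.5367, 0.1207, 0.0737]
tcp_rot: [0.983, -0.044, 0.178, 0.006]
contact_force: [0.1, -0.7, 0.0]
opening: 0.46
finger_force: 45.7
```

Request:
drive_tool:
  moves:
    - [[0, 0, 0], [-0.001, 0, 0.003], 0.03]
    - [[0, 0, 0], [-0.001, 0, 0.003], 0.03]
    - [[0, 0, 0], [-0.001, 0, 0.003], 0.03]
    - [[0, 0, 0], [0, 0, 0], 0.03]

```text
time: 14.8
eef_pos: [0.537, 0.1203, 0.0641]
tcp_rot: [0.983, -0.044, 0.178, 0.006]
contact_force: [-0.2, -0.1, -0.9]
opening: 0.463
finger_force: 45.7
```

Request:
drive_tool:
  moves:
    - [[0, 0, 0], [-0.003, 0.002, 0.002], 0.03]
    - [[0, 0, 0], [-0.001, 0, 0.0025], 0.03]
    - [[0, 0, 0], [0, 0, 0], 0.03]

```text
time: 15.18
eef_pos: [0.5356, 0.1182, 0.0594]
tcp_rot: [0.983, -0.044, 0.179, 0.006]
contact_force: [-0.5, -3.7, 1.7]
opening: 0.458
finger_force: 45.7
```

Request:
drive_tool:
  moves:
    - [[0, 0, 0], [-0.0005, 0, 0.002], 0.03]
    - [[0, 0, 0], [0, 0, 0], 0.03]

```text
time: 15.42
eef_pos: [0.5377, 0.118, 0.059]
tcp_rot: [0.982, -0.044, 0.181, 0.006]
contact_force: [-0.9, -6.2, 6.3]
opening: 0.465
finger_force: 46.2
```

Request:
drive_tool:
  moves:
    - [[0, 0, 0], [0, 0.002, 0], 0.03]
    - [[0, 0, 0], [0, 0.001, 0], 0.03]
    - [[0, 0, 0], [0, 0, 0], 0.03]

```text
time: 15.8
eef_pos: [0.5368, 0.1167, 0.0585]
tcp_rot: [0.982, -0.044, 0.181, 0.005]
contact_force: [1.4, 3.4, 5.1]
opening: 0.467
finger_force: 46.1
```

Request:
drive_tool:
  moves:
    - [[0, 0, 0], [-0.001, 0, 0.0015], 0.03]
    - [[0, 0, 0], [0, 0, 0], 0.03]

```text
time: 16.05
eef_pos: [0.5378, 0.1166, 0.0584]
tcp_rot: [0.982, -0.044, 0.183, 0.005]
contact_force: [0.4, 2.4, 11.9]
opening: 0.468
finger_force: 46.9
```

Request:
drive_tool:
  moves:
    - [[0, 0, 0], [0, -0.001, -0.001], 0.03]
    - [[0, 0, 0], [0, 0, 0], 0.038]
    - [[0, 0, 0], [0, 0, 0], 0.042]
    - [[0, 0, 0], [0, 0, 0], 0.045]
    - [[0, 0, 0], [0, 0, 0], 0.048]
  grip_force: 25

```text
time: 16.68
eef_pos: [0.5336, 0.1172, 0.0552]
tcp_rot: [0.983, -0.044, 0.178, 0.006]
contact_force: [1.7, 3.6, 0.6]
opening: 0.562
finger_force: 2.9
```

Request:
drive_tool:
  moves:
    - [[0, 0, 0], [0, 0, 0], 0.051]
    - [[0, 0, 0], [0, 0, 0], 0.053]
    - [[0, 0, 0], [0, 0, 0], 0.053]

```text
time: 17.05
eef_pos: [0.5332, 0.1189, 0.0548]
tcp_rot: [0.983, -0.045, 0.178, 0.004]
contact_force: [2.6, 11.7, -2.3]
opening: 0.618
finger_force: 6.3
```

Request:
drive_tool:
  moves:
    - [[0, 0, 0], [0, -0.002, 0], 0.051]
    - [[0, 0, 0], [0, -0.002, 0], 0.051]
    - [[0, 0, 0], [0, 0, 0], 0.051]

```text
time: 17.42
eef_pos: [0.5335, 0.1202, 0.055]
tcp_rot: [0.983, -0.044, 0.177, 0.007]
contact_force: [-0.3, -1.5, -0.1]
opening: 0.601
finger_force: 0.7
```

Request:
drive_tool:
  moves:
    - [[0, 0, 0], [0, 0, -0.008], 0.051]
    - [[0, 0, 0], [0, 0, -0.015], 0.051]
    - [[0, 0, 0], [0, 0, -0.025], 0.051]
    - [[0, 0, 0], [0, 0, -0.045], 0.055]
    - [[0, 0, 0], [0, 0, -0.05], 0.055]

```text
time: 18.05
eef_pos: [0.4834, 0.1246, 0.1909]
tcp_rot: [0.983, -0.044, 0.178, 0.006]
contact_force: [0.9, 0.3, 0.5]
opening: 0.641
finger_force: 0.0
```

Request:
drive_tool:
  moves:
    - [[0, 0, 0], [0, 0, 0], 0.055]
    - [[0, 0, 0], [0, 0, 0], 0.055]

```text
time: 18.3
eef_pos: [0.4842, 0.1246, 0.1899]
tcp_rot: [0.983, -0.044, 0.178, 0.006]
contact_force: [1.1, -0.2, -0.4]
opening: 0.641
finger_force: 0.0
```

```bash
python3 - <<'E'
from h import *
d=todelta([.428,.0587,.056]); print(d.round(4))
W=cam('wrist'); S=cam('scene');T=cam('top')
import pickle; pickle.dump({'top':T,'scene':S,'wrist':W},open('c4.pkl','wb'))
a=cv2.resize(S['image'][150:270,225:385],(400,300),interpolation=2)
b=cv2.resize(T['image'][180:270,270:390],(400,300),interpolation=2)
cv2.imwrite('pics/p6.png',np.vstack([np.hstack([a,b]),np.hstack([cv2.resize(W['image'],(400,300)),cv2.resize(T['image'],(400,300))])])[:,:,::-1])
E
```

```text
t 18.3 e [0.4842 0.1246 0.1899] R [[0.932, -0.089, 0.35], [-0.084, -0.996, -0.027], [0.351, -0.004, -0.936]] q [ 0.074 -0.219  2.236 -0.076  0.771  1.779] op 0.6414637808428405 F [ 1.1 -0.2 -0.4]
[-0.0939  0.0712  0.1075]
```

View pics/p6.png

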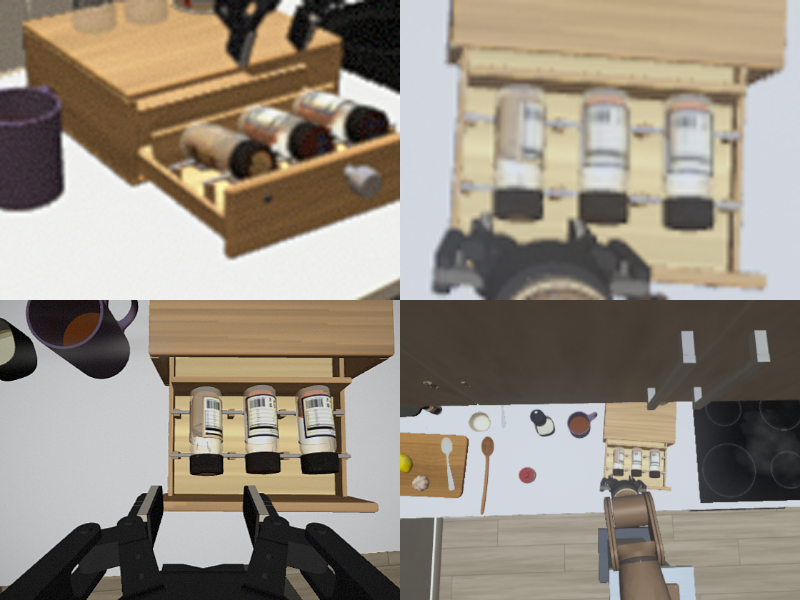

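All three jars lie in the cradles with their lids to the front, at (519,205), (604,207) and (690,212) in the top crop. The mug, oil bottle and timer have not moved. Next I'll regrip the knob and push the drawer shut.

Request:
drive_tool:
  moves:
    - [[0, 0, 0], [-0.03, 0.023, -0.01], 0.06]
    - [[0, 0, 0], [-0.03, 0.024, -0.01], 0.06]
    - [[0, -0.1, 0], [-0.028, 0.024, 0], 0.06]
    - [[0, 0, 0], [0, 0, 0], 0.06]

```text
time: 18.95
eef_pos: [0.3881, 0.061, 0.1757]
tcp_rot: [0.991, -0.046, 0.128, 0.004]
contact_force: [0.3, 0.2, -0.2]
opening: 0.7
finger_force: 0.0
```

```bash
python3 - <<'E'
from h import *; from kin import *
T=[.4235,.059,.067]
d=todelta(T); s,e,R=st(); print(d.round(4)); p=fit(); path(e,Ro.from_matrix(R),np.array(T),Ro.from_matrix(R),np.array(s['qpos']),4,p)
E
```

```text
t 18.95 e [0.3881 0.061  0.1757] R [[0.963, -0.091, 0.253], [-0.089, -0.996, -0.019], [0.253, -0.004, -0.967]] q [-0.109 -0.475  2.43   0.01   0.93   1.549] op 0.6999177030477578 F [ 0.3  0.2 -0.2]
[ 0.0067 -0.0008  0.1141]
turn [0. 0. 0.] deg 0.0 worst 0.0 q [-0.1  -0.15  2.43  0.01  0.61  1.55] maxdq [0.   0.09 0.01 0.   0.08 0.  ] min [-0.11 -0.4   2.43  0.01  0.61  1.55] max [-0.1  -0.15  2.44  0.01  0.85  1.55]
```

Request:
drive_tool:
  moves:
    - [[0, 0, 0], [0.007, 0, 0.03], 0.06]
    - [[0, 0, 0], [0, 0, 0.04], 0.06]
    - [[0, 0, 0], [0, 0, 0.03], 0.06]
    - [[0, 0, 0], [0, 0, 0.013], 0.06]
    - [[0, 0, 0], [0, 0, 0], 0.06]

```text
time: 19.58
eef_pos: [0.4242, 0.0596, 0.0682]
tcp_rot: [0.991, -0.044, 0.127, 0.004]
contact_force: [0.4, 1.1, -0.2]
opening: 0.702
finger_force: 0.0
```

Request:
drive_tool:
  moves:
    - [[0, 0, 0], [0, 0, 0], 0.03]
    - [[0, 0, 0], [0, 0, 0], 0.015]
    - [[0, 0, 0], [0, 0, 0], 0.015]
    - [[0, 0, 0], [0, 0, 0], 0.015]
  grip_force: 35

```text
time: 20.08
eef_pos: [0.4256, 0.059, 0.071]
tcp_rot: [0.99, -0.044, 0.13, 0.004]
contact_force: [-1.1, 0.4, 5.0]
opening: 0.284
finger_force: 34.7
```

```bash
python3 - <<'E'
from h import *
d=todelta([.5867,.0439,.0678]); print(d.round(4))
E
```

```text
t 20.07 e [0.4256 0.059  0.071 ] R [[0.962, -0.089, 0.258], [-0.086, -0.996, -0.019], [0.258, -0.004, -0.966]] q [-0.103 -0.157  2.423  0.013  0.615  1.547] op 0.28403468325919895 F [-1.1  0.4  5. ]
[0.1555 0.0008 0.0449]
```

Request:
drive_tool:
  moves:
    - [[0, 0, 0], [0.006, 0, 0.0016], 0.015]
    - [[0, 0, 0], [0.011, 0, 0.003], 0.015]
    - [[0, 0, 0], [0.014, 0, 0.0037], 0.015]
    - [[0, 0, 0], [0.014, 0, 0.0037], 0.015]
    - [[0, 0, 0], [0.014, 0, 0.0037], 0.015]

```text
time: 20.7
eef_pos: [0.4868, 0.0533, 0.071]
tcp_rot: [0.991, -0.044, 0.13, 0.004]
contact_force: [-2.2, -2.1, 6.9]
opening: 0.279
finger_force: 34.9
```

Request:
drive_tool:
  moves:
    - [[0, 0, 0], [0.014, 0, 0.0037], 0.015]
    - [[0, 0, 0], [0.014, 0, 0.0037], 0.015]
    - [[0, 0, 0], [0.014, 0, 0.0037], 0.015]
    - [[0, 0, 0], [0.014, 0, 0.0037], 0.015]
    - [[0, 0, 0], [0.011, 0, 0.003], 0.015]

```text
time: 21.32
eef_pos: [0.556, 0.0468, 0.071]
tcp_rot: [0.991, -0.044, 0.13, 0.004]
contact_force: [-1.8, -4.8, 6.5]
opening: 0.283
finger_force: 35.0
```

Request:
drive_tool:
  moves:
    - [[0, 0, 0], [0.008, 0, 0.002], 0.015]
    - [[0, 0, 0], [0.006, 0, 0.0016], 0.015]
    - [[0, 0, 0], [0.004, 0, 0.001], 0.015]
    - [[0, 0, 0], [0.003, 0, 0.0008], 0.015]
    - [[0, 0, 0], [0, 0, 0], 0.015]

```text
time: 21.95
eef_pos: [0.5775, 0.0447, 0.0711]
tcp_rot: [0.99, -0.044, 0.131, 0.005]
contact_force: [0.6, -5.4, 3.7]
opening: 0.284
finger_force: 34.8
```

```bash
python3 - <<'E'
from h import *
d=todelta([.5867,.0439,.0678]); print(d.round(4))
E
```

```text
t 21.95 e [0.5775 0.0447 0.0711] R [[0.962, -0.088, 0.258], [-0.086, -0.996, -0.021], [0.259, -0.003, -0.966]] q [-0.1    0.185  2.076  0.009  0.619  1.553] op 0.2835393051503124 F [ 0.6 -5.4  3.7]
[0.0081 0.     0.0055]
```

Request:
drive_tool:
  moves:
    - [[0, 0, 0], [0.003, 0, 0.0008], 0.015]
    - [[0, 0, 0], [0.004, 0, 0.001], 0.015]
    - [[0, 0, 0], [0.003, 0, 0.0008], 0.015]
    - [[0, 0, 0], [0.002, 0, 0.0005], 0.015]
    - [[0, 0, 0], [0, 0, 0], 0.015]

```text
time: 22.58
eef_pos: [0.5825, 0.0444, 0.0708]
tcp_rot: [0.992, -0.043, 0.119, 0.005]
contact_force: [-31.6, -7.4, 34.1]
opening: 0.292
finger_force: 38.1
```

Request:
drive_tool:
  moves:
    - [[0, 0, 0], [0.002, 0, 0.0005], 0.015]
    - [[0, 0, 0], [0.002, 0, 0.0005], 0.015]
    - [[0, 0, 0], [0, 0, 0], 0.015]

```text
time: 22.95
eef_pos: [0.5881, 0.0438, 0.0697]
tcp_rot: [0.992, -0.044, 0.122, 0.004]
contact_force: [-20.1, -5.9, 19.7]
opening: 0.283
finger_force: 34.2
```

Request:
drive_tool:
  moves:
    - [[0, 0, 0], [-0.001, 0, -0.001], 0.03]
    - [[0, 0, 0], [0, 0, 0], 0.05]
    - [[0, 0, 0], [0, 0, 0], 0.06]
    - [[0, 0, 0], [0, 0, 0], 0.06]

```text
time: 23.45
eef_pos: [0.5914, 0.0445, 0.0705]
tcp_rot: [0.991, -0.044, 0.129, 0.004]
contact_force: [0.4, -0.1, 0.5]
opening: 0.702
finger_force: 0.0
```

Request:
drive_tool:
  moves:
    - [[0, 0, 0], [-0.002, 0, -0.02], 0.06]
    - [[0, 0, 0], [0, 0, -0.04], 0.06]
    - [[0, 0, 0], [0, 0, -0.05], 0.06]
    - [[0, 0, 0], [-0.02, 0, -0.04], 0.06]
    - [[0, 0, 0], [-0.03, 0, -0.04], 0.06]

```text
time: 24.08
eef_pos: [0.4926, 0.0525, 0.2429]
tcp_rot: [0.991, -0.044, 0.13, 0.004]
contact_force: [0.4, -0.3, -0.1]
opening: 0.702
finger_force: 0.0
```

Request:
drive_tool:
  moves:
    - [[0, 0, 0], [-0.04, 0.04, 0], 0.06]
    - [[0, 0, 0], [-0.02, 0.05, 0], 0.06]
    - [[0, 0, 0], [0, 0.05, 0], 0.06]
    - [[0, 0, 0], [0, 0.05, 0], 0.06]
    - [[0, 0, 0], [0, 0, 0], 0.06]

```text
time: 24.7
eef_pos: [0.418, -0.1346, 0.2254]
tcp_rot: [0.99, -0.047, 0.129, 0.004]
contact_force: [1.0, 1.4, 0.2]
opening: 0.702
finger_force: 0.0
```

```bash
python3 - <<'E'
from h import *
import pickle
todelta([0,0,0])
d=pickle.load(open('c0.pkl','rb'))
for n,(y0,y1,x0,x1) in {'scene':(150,225,265,370),'top':(190,220,280,395)}.items():
    c=cam(n,n+'9.png'); pickle.dump(c,open(n+'9.pkl','wb'))
    A=cv2.GaussianBlur(d[n]['image'],(3,3),0)[y0:y1,x0:x1].astype(np.float32);B=cv2.GaussianBlur(c['image'],(3,3),0)[y0:y1,x0:x1].astype(np.float32)
    D=np.abs(A-B).max(2); print(n,'mean',D.mean(),'n>30',(D>30).sum())
    ys,xs=np.where(D>30)
    if len(ys): print(xs.min()+x0,xs.max()+x0,ys.min()+y0,ys.max()+y0)
    # shift of the knob patch between shut-at-start and now
    u,v=(329,197) if n=='scene' else (332,211)
    g=lambda im:cv2.cvtColor(im[v-14:v+14,u-14:u+14],cv2.COLOR_RGB2GRAY).astype(np.float32)
    print('knob shift',cv2.phaseCorrelate(g(d[n]['image']),g(c['image']),cv2.createHanningWindow((28,28),cv2.CV_32F)))
    k=[.583,.045,.056]; a=np.array(proj(c,k));b=np.array(proj(c,[k[0]-.00996,k[1]+.00087,k[2]])); print('px per 10mm out',b-a)
E
```

```text
t 24.7 e [ 0.418  -0.1346  0.2254] R [[0.962, -0.095, 0.256], [-0.092, -0.996, -0.021], [0.257, -0.003, -0.967]] q [-0.615 -0.392  2.283  0.152  1.031  0.987] op 0.7016396388346751 F [1.  1.4 0.2]
scene mean 5.6761904 n>30 285
273 299 186 224
knob shift ((-0.06366645598282616, 0.2851042126904524), 0.8526206228468153)
px per 10mm out [2.4 1.5]
top mean 3.6324637 n>30 0
knob shift ((-0.03965594057511446, 0.02398982817946127), 1.0060464398066202)
px per 10mm out [-0.1  3.7]
```

The knob matches its starting picture to within about 0.5 mm. I'll confirm the drawer is shut with a gentle push on the knob using closed fingers.

```bash
python3 - <<'E'
from h import *
s,e,R=st()
a=np.array([.535,.049,.16]);b=np.array([.535,.049,.062])
print((R.T@(a-e)).round(4),(R.T@(b-a)).round(4))
E
```

```text
[ 0.08   -0.1903  0.0892] [-0.0251  0.0004  0.0947]
```

Request:
drive_tool:
  moves:
    - [[0, 0, 0], [0.02, -0.048, 0.022], 0]
    - [[0, 0, 0], [0.02, -0.048, 0.022], 0]
    - [[0, 0, 0], [0.02, -0.048, 0.022], 0]
    - [[0, 0, 0], [0.02, -0.046, 0.023], 0]
    - [[0, 0, 0], [0, 0, 0], 0]
  grip_force: 20

```text
time: 25.42
eef_pos: [0.5343, 0.0539, 0.1579]
tcp_rot: [0.991, -0.04, 0.127, 0.003]
contact_force: [-0.6, -0.2, 0.6]
opening: 0.002
finger_force: 0.0
```

Request:
drive_tool:
  moves:
    - [[0, 0, 0], [-0.01, 0, 0.04], 0]
    - [[0, 0, 0], [-0.01, 0, 0.037], 0]
    - [[0, 0, 0], [-0.005, 0, 0.018], 0]
    - [[0, 0, 0], [0, 0, 0], 0]

```text
time: 25.92
eef_pos: [0.5332, 0.0501, 0.0605]
tcp_rot: [0.991, -0.044, 0.127, 0.004]
contact_force: [-0.4, 0.6, 0.6]
opening: -0.002
finger_force: 0.0
```

Request:
drive_tool:
  moves:
    - [[0, 0, 0], [0.006, 0, 0.0016], 0]
    - [[0, 0, 0], [0.004, 0, 0.001], 0]
    - [[0, 0, 0], [0.004, 0, 0.001], 0]
    - [[0, 0, 0], [0, 0, 0], 0]

```text
time: 26.42
eef_pos: [0.5502, 0.0479, 0.0628]
tcp_rot: [0.991, -0.044, 0.13, 0.004]
contact_force: [-0.4, 0.1, -0.4]
opening: 0.0
finger_force: 0.0
```

Request:
drive_tool:
  moves:
    - [[0, 0, 0], [0.003, 0, 0.0008], 0]
    - [[0, 0, 0], [0.002, 0, 0.0005], 0]
    - [[0, 0, 0], [0.002, 0, 0.0005], 0]
    - [[0, 0, 0], [0, 0, 0], 0]

```text
time: 26.92
eef_pos: [0.5568, 0.0474, 0.0622]
tcp_rot: [0.991, -0.044, 0.129, 0.004]
contact_force: [0.3, -0.6, -0.2]
opening: -0.002
finger_force: 0.0
```

Request:
drive_tool:
  moves:
    - [[0, 0, 0], [0.002, 0, 0.0005], 0]
    - [[0, 0, 0], [0.002, 0, 0.0005], 0]
    - [[0, 0, 0], [0, 0, 0], 0]

```text
time: 27.3
eef_pos: [0.5605, 0.0471, 0.0621]
tcp_rot: [0.991, -0.044, 0.129, 0.004]
contact_force: [-0.6, 0.3, 1.2]
opening: -0.002
finger_force: 0.7
```

Request:
drive_tool:
  moves:
    - [[0, 0, 0], [0.002, 0, 0.0005], 0]
    - [[0, 0, 0], [0.001, 0, 0], 0]
    - [[0, 0, 0], [0, 0, 0], 0]

```text
time: 27.68
eef_pos: [0.5609, 0.0471, 0.0616]
tcp_rot: [0.991, -0.044, 0.125, 0.004]
contact_force: [-10.4, -0.6, 7.7]
opening: 0.003
finger_force: 5.4
```

Request:
drive_tool:
  moves:
    - [[0, 0, 0], [0.002, 0, 0.0005], 0]
    - [[0, 0, 0], [0, 0, 0], 0]

```text
time: 27.92
eef_pos: [0.5611, 0.0472, 0.0611]
tcp_rot: [0.992, -0.044, 0.122, 0.004]
contact_force: [-16.8, -0.6, 12.9]
opening: -0.001
finger_force: 8.4
```

Request:
drive_tool:
  moves:
    - [[0, 0, 0], [-0.008, 0, -0.003], 0]
    - [[0, 0, 0], [-0.03, 0, -0.02], 0]
    - [[0, 0, 0], [-0.02, 0, -0.05], 0]
    - [[0, 0, 0], [-0.02, 0.05, -0.05], 0]
    - [[0, 0, 0], [0, 0.05, -0.02], 0]

```text
time: 28.55
eef_pos: [0.4507, -0.0366, 0.1765]
tcp_rot: [0.99, -0.042, 0.132, 0.004]
contact_force: [0.3, -0.3, -1.0]
opening: 0.001
finger_force: 0.0
```

Request:
drive_tool:
  moves:
    - [[0, 0, 0], [0, 0.05, 0], 0]
    - [[0, 0, 0], [0, 0.05, 0], 0]
    - [[0, 0, 0], [0, 0, 0], 0]
    - [[0, 0, 0], [0, 0, 0], 0]

```text
time: 29.05
eef_pos: [0.4419, -0.136, 0.1735]
tcp_rot: [0.991, -0.045, 0.129, 0.004]
contact_force: [-0.0, 0.8, -0.6]
opening: 0.003
finger_force: 0.0
```

```bash
python3 - <<'E'
from h import *
import pickle
d=pickle.load(open('c0.pkl','rb'))
c=cam('top')
for nm,u,v,w in (('knob',332,211,14),('mug',252,175,24),('oil',200,172,24),('timer',178,245,20)):
    g=lambda im:cv2.cvtColor(im[v-w:v+w,u-w:u+w],cv2.COLOR_RGB2GRAY).astype(np.float32)
    print(nm,cv2.phaseCorrelate(g(d['top']['image']),g(c['image']),cv2.createHanningWindow((2*w,2*w),cv2.CV_32F)))
S=cam('scene')['image'].astype(int);r=np.abs(S-d['scene']['image']).max(2)[172:200,280:355]; print('scene slot diff',r.mean(),(r>50).sum())
print(ctrl.sign_off())
E
```

```text
knob ((-0.030834306258752164, 0.05599777821134211), 0.9744809730847677)
mug ((0.02903187141198771, 0.011924625913550813), 0.9973864337015483)
oil ((0.06198801766371531, -0.032683543005830984), 0.9823450369553434)
timer ((0.011687324690150547, 0.014136339095593087), 0.9835884682834148)
scene slot diff 11.975714285714286 122
the job is handed in; nothing more can be done
None
```

The jar lies in the empty left-hand cradle with its lid to the front, the drawer is shut, the bystanders show no shift in the final pictures, and the job was handed in at about 29 s.

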